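# Take a bread roll from the keeper with the tongs

### The job

Slide the shutter of the bread keeper all the way to the left, to its end stop. Then take up the serving tongs, close them on the bread roll inside and bring it out, without touching the bread with the robot itself and without shifting the other things on the worktop. Finish holding: the program ends with the gripper still squeezing the tongs and the roll held still between their tips, more than 15 cm above the worktop and clear of everything else.

Things in the scene. Friction and masses are not known exactly. Their poses are not given: they have to be found in the camera images.
- keeper: Fixed low light-wood box with roof, 130 deep (x) x 290 (y) x 90 mm high, turned up to 0.15 rad; origin under its centre, x to its back, y to its left. Floor top at 12 mm, roof underside at 80 mm. Left half of the front is blind, the right half is the opening behind the shutter. Shutter and guide stand 15 mm out from the front plane (x = -65 mm); guide 9 mm high, 20 mm at its ends.
- opening (a point): Centre of the keeper's front opening (133 mm wide, 68 mm high), in the front plane, 45 mm above the worktop.
- shutter (a joint): Travel of the dark wood sliding shutter of the keeper: 0 closed, grows as it slides to the keeper's left (+y of the keeper), 0.138 m at the end stop, where the opening is wholly free. It starts closed or a little open. Friction about 2 N; stays where it is left.
- shutter_grip (a point): Centre of the free part of the shutter's upstanding grip, 16 mm (x) x 24 mm (y, the sliding direction), rising above the keeper's roof from z = 90 mm to its top at 120 mm (this point is at 104 mm). It moves with the shutter.
- tongs_grip (a point): Middle of small steel serving tongs (100 g, 220 mm long), lying flat with open arms: midway between the two black rubber grip plates, 15 mm above the underside. x runs along the tongs to the tips, z up, the arms close along y. Plates, outside the arms: 56 mm long, 30 high; width over them 55 mm open, 44 with the roll between the tips, 25 shut; nearly parallel when half closed. Pivot 80 mm, heel end 97 mm behind this point.
- tongs_tip (a point): Point midway between the two scalloped tips of the tongs (each 44 mm long in x with a shallow hollow inside, 24 mm high), 125 mm ahead of tongs_grip along the tongs' x, 12 mm above their underside. They must be squeezed at least slightly (0.015 rad or more) to be lifted firmly. Clear gap between the tips is about 75 mm with the tongs open; outside width 100 mm.
- tongs_left (a joint): Closing angle of the left arm of the tongs (the right arm mirrors it): 0 open (held open by a spring), about 0.08 rad with the tips closed on the roll, 0.19 rad shut. The spring pushes each grip plate outward with about 6 N when open and 9 N on the roll.
- tongs: The tongs' heel, fixed to their middle line; origin midway between the grip plates, on the underside, axes as for tongs_grip.
- roll: Round bread roll, 56 mm across, 42 mm high, flat underneath, 50 g, standing on the keeper's floor behind the opening; origin at the centre of its underside.
- roll_center (a point): Point on the roll's axis 16 mm above its underside, at its widest part, where the tips should close. 35 to 45 mm behind the keeper's front plane.
- mill: Bystander: wooden pepper mill, 58 mm across, 170 mm tall; origin under its centre.
- egg_cup: Bystander: plated egg cup, 46 mm across, 60 mm tall; origin under its centre.
- dish: Bystander: oval white relish dish, 108 x 173 x 49 mm; origin under its centre.

How it is judged:
On the way, in this order (a step that is already met when the one before it is completed fails the run):
1. the shutter is slid to its left end stop (value of joint shutter above 0.133 m), for 0.2 s.
2. the roll is gripped between the tips of the tongs (distance between roll_center and tongs_tip below 0.025 m and contact force between roll and tongs above 0.5 N and contact force between the fingers and tongs above 1 N), for 0.2 s.
At the end, for the whole second after the job is handed in: Ends holding: fingers squeeze the tongs (over 1 N); roll gripped between the tips (within 25 mm of the point between them), its centre over 0.15 m above the worktop, still (under 0.03 m/s); roll and tongs clear of the keeper, robot off the roll; shutter within 8 mm of its left stop (all of step 2 and height (world z) of roll_center above 0.15 m and height (world z) of tongs_grip above 0.1 m and value of joint shutter above 0.13 m and contact force between each of roll, tongs and keeper below 0.05 N and contact force between each of the arm, the fingers and roll below 0.05 N and linear speed of roll below 0.03 m/s); the arm keeps its last pose, push and grip.
It fails at once if the robot touches the bread itself (contact force between any of the arm, the fingers and roll above 0.3 N).
It fails at once if a bystander is shifted (distance of any of mill, egg_cup, dish from where it was at the start of the episode above 0.03 m).
It also fails if it takes over 70 s, if anything falls off the work surface, if the arm or the gripper's body presses on something with over 40 N, if the wrist force passes 120 N, or if a joint passes its speed limit or range.

### The arm

A 7-joint arm with a two-finger parallel gripper is mounted at the origin on a cart in front of the work surface, level with it; the furniture and walls round the work are solid. World frame = base frame: x ahead of the robot, y to its left, z up, the work surface at z = 0. Lengths are in m, angles in rad, forces in N, time in s.
With the tool pointing down it reaches from about 0.425 to 0.925 m from the base axis. Payload 6.8 kg.
Tool frame: the origin (TCP) lies midway between the tips of the shut fingers; the grasp point (between the pads) lies 19 mm behind it; z points along the fingers, y is the line along which they close (so a half turn about z gives the same grasp; the last joint's range is limited). The gripper opens to 85 mm and grips with 20 to 120 N. Pads are 22 mm wide; open, the fingers measure 114 mm over their backs; the gripper's body (76 mm by 85 mm) begins 54 mm behind the grasp point. The pads swing forward as they close: fully open they stand 13 mm farther back than shut.
Start: joints at [-1.401, 0.477, 0.022, 1.555, -0.011, 1.109, -0.083], TCP at [0.185, 0.649, 0.231] pointing down, gripper open.
Joint ranges: [-2.96, 2.96], [-0.34, 2.1], [-1.41, 1.46], [0.24, 2.44], [-1.37, 4.51], [0.17, 1.92], [-2.96, 2.96]. Speed limits (rad/s): [2.39, 2.39, 3.14, 3.14, 3.14, 3.14, 3.14].

### API

Orientations are given as a unit quaternion [w, x, y, z].
In Python, from station import bot gives the robot as it stands.
- The arm moves only by the tool jog_arm, never from a script. Its argument "rows" is a list of rows, each an object of numbers: "fingers": the finger opening in mm, from 0 to 85.4; "x", "y", "z": the shift along the tool's x, y, z in mm; "ax", "ay", "az": the turn, a rotation vector about the tool's x, y, z in degrees. A call has exactly 8 rows; each row shifts and turns the commanded pose from where the row before left it, along the tool's axes as they then stand; what a row does not reach is not made up. A row lasts 1/10 s, in which the tool goes at most 50 mm and 8.59 degrees, less where a joint would pass 70% of its speed; a pose out of reach is approached as far as the arm can. A call with a gripper value outside its range is refused whole. The fingers move at their own pace and stop on an object; "force" is the grip in N (left out, the last holds). Time passes only in rows, so rows that do not move let the fingers close, or fill a call up. It gives the time, the measured TCP pose, the force, the opening and the grip force at its end, in the units of the state.
- bot.get_obs(): the state, without advancing time (a new reading comes with each control period).
- bot.read_camera(name): name is "scene" or "top"; returns a dict with "pixels" (384x512x3 uint8, red, green, blue), "vertical_fov" (degrees; the focal length in pixels is half the picture's height over the tangent of half this angle, whatever the lens; pixels are square), "cx", "cy" (the principal point, pixels), "world_from_camera" (4x4, takes a point from camera to world coordinates). Camera axes: x right, y down, z forward; pixel columns grow to the right and rows downward; lengths in m; the calibration is good to about 2 mm. A picture is of the moment at which its call begins. There is no depth.
- bot.hand_in(): hands the job in; it is judged then, once.
The state is a dict: "t": time; "q": joint angles; "joint_vel": joint speeds; "joint_torque": joint torques, N m; "eef_pos": TCP position; "tool_rot": TCP orientation; "contact_force": force on the tool from outside, world axes, zero at the start; "torque": the same for the moment, N m; "gripper_width": opening from 0.0 (shut) to 1.0 (fully open); "grasp_force": force on a finger pad.
Only numpy, scipy, OpenCV 4.12 (cv2) and the standard library are available. Lean on these libraries where they do the work, as an engineer would, in place of code of your own. Each camera call takes 0.05 s, during which the arm holds its last target. There are 200 camera calls.

## Working session

There is one attempt and no reset: what is moved stays moved. The work goes in short steps, Python scripts to look and compute and a tool call to move; the robot and the scene stay as the last step left them, time stands still between calls to the robot, and variables do not carry over. Pictures are saved under pics/ and viewed, at most 10 in all, crops included, and the job is handed in when it is done.

Besides the shell and the picture viewer there is one more tool, called as a command line: name --argument value ..., lists and objects as JSON in quotes. jog_arm: Moves the arm, as the interface text tells. Its arguments: {"type":"object","properties":{"rows":{"type":"array","items":{"type":"object","properties":{"fingers":{"type":"number"},"x":{"type":"number"},"y":{"type":"number"},"z":{"type":"number"},"ax":{"type":"number"},"ay":{"type":"number"},"az":{"type":"number"}}}},"force":{"type":"number"}},"required":["rows"]}

```bash
mkdir -p pics; cat > h.py <<'E'
import numpy as np, cv2
from station import bot
def snap(n,f):
    c=bot.read_camera(n); cv2.imwrite('pics/'+f+'.png',cv2.cvtColor(c['pixels'],cv2.COLOR_RGB2BGR))
    np.savez('pics/'+f+'.npz',fov=c['vertical_fov'],cx=c['cx'],cy=c['cy'],T=c['world_from_camera']); return c
def back(f,u,v,z):
    d=np.load('pics/'+f+'.npz'); F=192/np.tan(np.radians(d['fov'])/2); T=d['T']
    r=T[:3,:3]@np.array([(u-d['cx'])/F,(v-d['cy'])/F,1]); o=T[:3,3]; return o+r*(z-o[2])/r[2]
def proj(f,p):
    d=np.load('pics/'+f+'.npz'); F=192/np.tan(np.radians(d['fov'])/2); T=d['T']
    q=T[:3,:3].T@(np.array(p)-T[:3,3]); return np.array([F*q[0]/q[2]+d['cx'],F*q[1]/q[2]+d['cy']])
E
python3 - <<'E'
from h import *
a=snap('scene','s0');b=snap('top','t0')
for n in('s0','t0'):
    i=cv2.imread(f'pics/{n}.png'); cv2.imwrite(f'pics/{n}b.png',cv2.resize(i,(800,600),interpolation=cv2.INTER_CUBIC))
for c in(a,b): print(c['vertical_fov'],c['cx'],c['cy'],np.round(c['world_from_camera'],3))
o=bot.get_obs(); print({k:np.round(v,3) for k,v in o.items()})
E
```

```text
57.928037146616724 259.4273411521043 195.1965578287254 [[ 0.793 -0.328  0.513 -0.116]
 [-0.609 -0.443  0.658 -0.713]
 [ 0.012 -0.834 -0.551  0.755]
 [ 0.     0.     0.     1.   ]]
48.0736192551372 255.59996696073554 181.9969967513644 [[-0.024 -0.993  0.119  0.305]
 [-1.     0.025  0.003  0.06 ]
 [-0.006 -0.119 -0.993  1.728]
 [ 0.     0.     0.     1.   ]]
{'t': np.float64(0.1), 'q': array([-1.401,  0.478,  0.022,  1.556, -0.011,  1.109, -0.083]), 'joint_vel': array([ 0.002,  0.002, -0.002, -0.002,  0.   ,  0.   , -0.001]), 'joint_torque': array([ 4.0000e-03, -5.9776e+01,  1.6140e+00, -2.8195e+01,  1.3000e-02,
        5.0000e-03, -0.0000e+00]), 'eef_pos': array([0.185, 0.649, 0.23 ]), 'tool_rot': array([-0.   ,  0.138,  0.99 , -0.001]), 'contact_force': array([-0.248, -0.536, -0.312]), 'torque': array([ 0.002, -0.005,  0.042]), 'grasp_force': np.float64(0.0), 'gripper_width': np.float64(0.997)}
```

View pics/t0b.png

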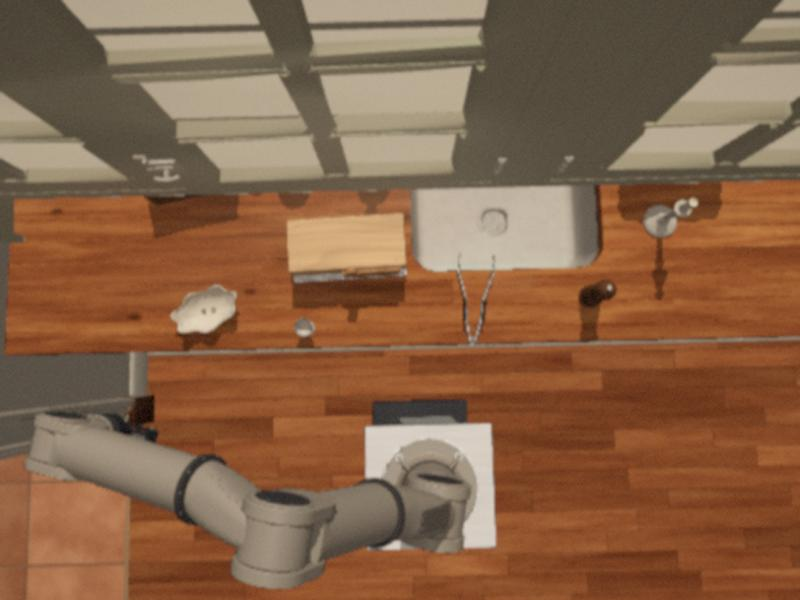

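View pics/s0b.png

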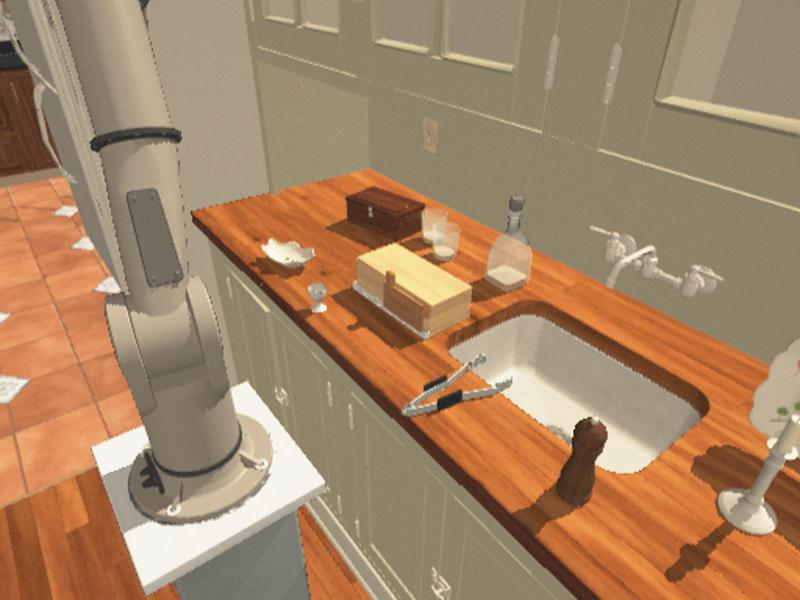

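The top view shows the keeper at about (347,245) in the 800-px picture. The tongs lie at (475,300) with tips toward +x, the egg cup at (304,327), the dish at (205,310) and the mill at (597,293). I'll enlarge both views.

```bash
python3 - <<'E'
import cv2
i=cv2.imread('pics/t0.png')[130:225,180:330]; cv2.imwrite('pics/t0c.png',cv2.resize(i,None,fx=5,fy=5,interpolation=cv2.INTER_CUBIC))
i=cv2.imread('pics/s0.png')[150:270,190:340]; cv2.imwrite('pics/s0c.png',cv2.resize(i,None,fx=5,fy=5,interpolation=cv2.INTER_CUBIC))
E
```

```text
(no output)
```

View pics/t0c.png

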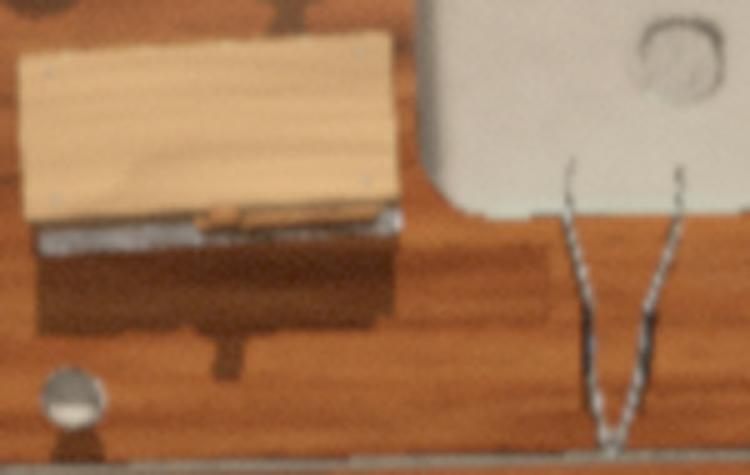

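View pics/s0c.png

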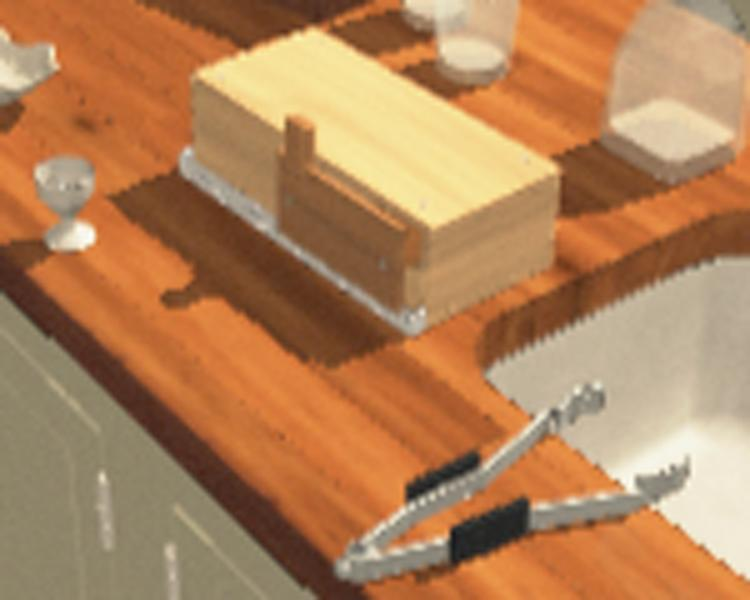

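The top crop shows the roof corners at (22,58), (390,35), (400,197) and (28,220), with the grip at (222,216). The tongs' heel is at (612,450), the plates at (590,345) and (648,340), and the tips at (571,180) and (681,182). In the scene crop the grip is at (300,140), the plates at (443,476) and (489,530), and the tips at (585,400) and (665,478).

```bash
python3 - <<'E'
from h import *
T=lambda u,v,z:back('t0',180+u/5,130+v/5,z)
S=lambda u,v,z:back('s0',190+u/5,150+v/5,z)
c=[T(22,58,.09),T(390,35,.09),T(400,197,.09),T(28,220,.09)]
print('roofT',np.round(c,3), np.mean(c,0))
c=[S(192,75,.09),S(312,30,.09),S(558,172,.09),S(432,228,.09)]
print('roofS',np.round(c,3), np.mean(c,0))
print('gripT',T(222,216,.118),'S',S(300,122,.12))
for n,p in dict(heelT=T(612,450,.015),pl=T(590,345,.02),pr=T(649,340,.02),tl=T(571,180,.02),tr=T(681,182,.02)).items(): print(n,p.round(3))
for n,p in dict(heelS=S(345,570,.015),pl=S(443,476,.015),pr=S(489,530,.015),tl=S(590,400,.012),tr=S(668,480,.012)).items(): print(n,p.round(3))
print('egg',T(73,400,.06).round(3),'mill',back('t0',590*.64,295*.64,0.05),'edge',T(612,458,0))
E
```

```text
roofT [[0.665 0.337 0.09 ]
 [0.676 0.051 0.09 ]
 [0.549 0.047 0.09 ]
 [0.538 0.333 0.09 ]] [0.60717706 0.19191988 0.09      ]
roofS [[0.537 0.329 0.09 ]
 [0.661 0.335 0.09 ]
 [0.671 0.046 0.09 ]
 [0.549 0.044 0.09 ]] [0.60450465 0.18837492 0.09      ]
gripT [0.53365777 0.18163172 0.118     ] S [0.53149236 0.17494186 0.12      ]
heelT [ 0.353 -0.117  0.015]
pl [ 0.437 -0.102  0.02 ]
pr [ 0.44  -0.149  0.02 ]
tl [ 0.57  -0.092  0.02 ]
tr [ 0.566 -0.18   0.02 ]
heelS [ 0.346 -0.123  0.015]
pl [ 0.446 -0.095  0.015]
pr [ 0.437 -0.149  0.015]
tl [ 0.578 -0.093  0.012]
tr [ 0.561 -0.181  0.012]
egg [0.401 0.304 0.06 ] mill [ 0.46669099 -0.41174891  0.05      ] edge [ 0.34733714 -0.1182017   0.        ]
```

jog_arm --rows '[{"x": -30,"y": -25,"fingers": 0},{"x": -36,"y": -30,"fingers": 0},{"x": -36,"y": -30,"fingers": 0},{"x": -36,"y": -30,"fingers": 0},{"x": -36,"y": -30,"fingers": 0},{"x": -36,"y": -30,"fingers": 0},{"x": -36,"y": -30,"fingers": 0},{"x": -36,"y": -30,"fingers": 0}]'

```text
invalid input
```

jog_arm --force 40 --rows '[{"x": -30,"y": -25,"z": 0,"ax": 0,"ay": 0,"az": 0,"fingers": 0},{"x": -36,"y": -30,"z": 0,"ax": 0,"ay": 0,"az": 0,"fingers": 0},{"x": -36,"y": -30,"z": 0,"ax": 0,"ay": 0,"az": 0,"fingers": 0},{"x": -36,"y": -30,"z": 0,"ax": 0,"ay": 0,"az": 0,"fingers": 0},{"x": -36,"y": -30,"z": 0,"ax": 0,"ay": 0,"az": 0,"fingers": 0},{"x": -36,"y": -30,"z": 0,"ax": 0,"ay": 0,"az": 0,"fingers": 0},{"x": -36,"y": -30,"z": 0,"ax": 0,"ay": 0,"az": 0,"fingers": 0},{"x": -36,"y": -30,"z": 0,"ax": 0,"ay": 0,"az": 0,"fingers": 0}]'

```text
t: 0.9
eef_pos: [0.3925, 0.3439, 0.2311]
tool_rot: [-0.0, 0.138, 0.99, -0.0]
contact_force: [1.2, 0.6, -0.1]
gripper_width: -0.002
grasp_force: 0.0
```

jog_arm --rows '[{"x": -32,"y": -27,"z": 0,"ax": 0,"ay": 0,"az": 0,"fingers": 0},{"x": -32,"y": -27,"z": 0,"ax": 0,"ay": 0,"az": 0,"fingers": 0},{"x": -32,"y": -27,"z": 0,"ax": 0,"ay": 0,"az": 0,"fingers": 0},{"x": -32,"y": -27,"z": 0,"ax": 0,"ay": 0,"az": 0,"fingers": 0},{"x": -32,"y": -27,"z": 0,"ax": 0,"ay": 0,"az": 0,"fingers": 0},{"x": -32,"y": -27,"z": 0,"ax": 0,"ay": 0,"az": 0,"fingers": 0},{"x": 0,"y": 0,"z": 30,"ax": 0,"ay": 0,"az": -8.5,"fingers": 0},{"x": 0,"y": 0,"z": 0,"ax": 0,"ay": 0,"az": -8.5,"fingers": 0}]'

```text
t: 1.7
eef_pos: [0.5305, 0.135, 0.198]
tool_rot: [-0.003, -0.011, 1.0, -0.001]
contact_force: [-0.8, -0.1, -1.3]
gripper_width: -0.001
grasp_force: 0.0
```

```bash
python3 - <<'E'
from h import *
snap('scene','s1'); i=cv2.imread('pics/s1.png')[130:250,180:330]; cv2.imwrite('pics/s1c.png',cv2.resize(i,None,fx=5,fy=5,interpolation=cv2.INTER_CUBIC))
E
```

```text
(no output)
```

View pics/s1c.png

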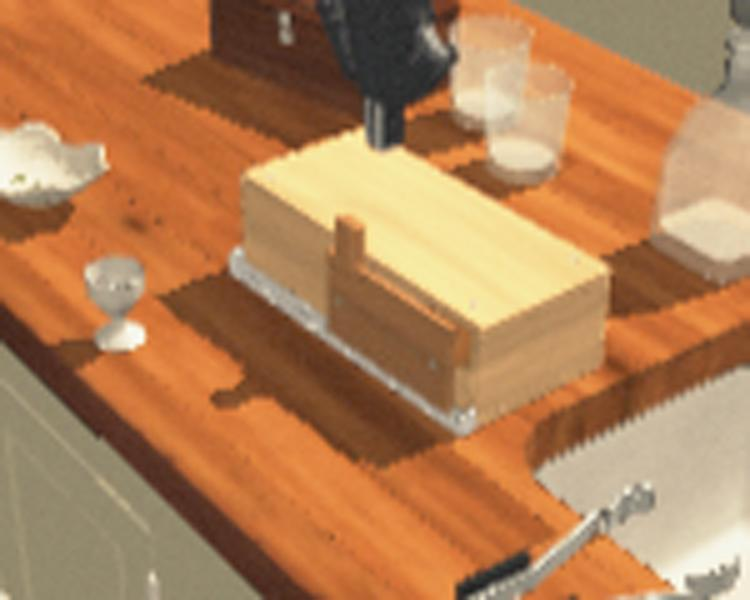

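The closed fingers hang at crop (383,140), above and to the right of the grip at (348,240), and the path down is clear. Next I lower them and push left.

jog_arm --rows '[{"x": 0,"y": 0,"z": 35,"ax": 0,"ay": 0,"az": 0,"fingers": 0},{"x": 0,"y": 0,"z": 35,"ax": 0,"ay": 0,"az": 0,"fingers": 0},{"x": 0,"y": 0,"z": 26,"ax": 0,"ay": 0,"az": 0,"fingers": 0},{"x": 0,"y": 5,"z": 0,"ax": 0,"ay": 0,"az": 0,"fingers": 0},{"x": 0,"y": 10,"z": 0,"ax": 0,"ay": 0,"az": 0,"fingers": 0},{"x": 0,"y": 15,"z": 0,"ax": 0,"ay": 0,"az": 0,"fingers": 0},{"x": 0.5,"y": 15,"z": 0,"ax": 0,"ay": 0,"az": 0,"fingers": 0},{"x": 0.5,"y": 15,"z": 0,"ax": 0,"ay": 0,"az": 0,"fingers": 0}]'

```text
t: 2.55
eef_pos: [0.5309, 0.1995, 0.1067]
tool_rot: [0.001, -0.01, 1.0, 0.001]
contact_force: [2.0, -2.3, 1.2]
gripper_width: 0.001
grasp_force: 1.0
```

jog_arm --rows '[{"x": 0.5,"y": 15,"z": 1,"ax": 0,"ay": 0,"az": 0,"fingers": 0},{"x": 0.5,"y": 15,"z": 1,"ax": 0,"ay": 0,"az": 0,"fingers": 0},{"x": 0.5,"y": 15,"z": 0,"ax": 0,"ay": 0,"az": 0,"fingers": 0},{"x": 0.5,"y": 15,"z": 0,"ax": 0,"ay": 0,"az": 0,"fingers": 0},{"x": 0.5,"y": 10,"z": 0,"ax": 0,"ay": 0,"az": 0,"fingers": 0},{"x": 0,"y": 5,"z": 0,"ax": 0,"ay": 0,"az": 0,"fingers": 0},{"x": 0,"y": 3,"z": 0,"ax": 0,"ay": 0,"az": 0,"fingers": 0},{"x": 0,"y": 3,"z": 0,"ax": 0,"ay": 0,"az": 0,"fingers": 0}]'

```text
t: 3.35
eef_pos: [0.5256, 0.2777, 0.1031]
tool_rot: [-0.0, -0.009, 1.0, -0.0]
contact_force: [0.5, -5.5, 1.3]
gripper_width: -0.002
grasp_force: 3.9
```

jog_arm --rows '[{"x": 0,"y": 2,"z": 0,"ax": 0,"ay": 0,"az": 0,"fingers": 0},{"x": 0,"y": 2,"z": 0,"ax": 0,"ay": 0,"az": 0,"fingers": 0},{"x": 0,"y": 2,"z": 0,"ax": 0,"ay": 0,"az": 0,"fingers": 0},{"x": 0,"y": 2,"z": 0,"ax": 0,"ay": 0,"az": 0,"fingers": 0},{"x": 0,"y": 0,"z": 0,"ax": 0,"ay": 0,"az": 0,"fingers": 0},{"x": 0,"y": 0,"z": 0,"ax": 0,"ay": 0,"az": 0,"fingers": 0},{"x": 0,"y": 0,"z": 0,"ax": 0,"ay": 0,"az": 0,"fingers": 0},{"x": 0,"y": 0,"z": 0,"ax": 0,"ay": 0,"az": 0,"fingers": 0}]'

```text
t: 4.15
eef_pos: [0.5255, 0.2781, 0.103]
tool_rot: [-0.002, -0.006, 1.0, -0.005]
contact_force: [-3.4, -17.5, 9.4]
gripper_width: -0.001
grasp_force: 9.0
```

jog_arm --rows '[{"x": 0,"y": -20,"z": 0,"ax": 0,"ay": 0,"az": 0,"fingers": 0},{"x": 0,"y": 0,"z": -45,"ax": 0,"ay": 0,"az": 0,"fingers": 0},{"x": 0,"y": 0,"z": -45,"ax": 0,"ay": 0,"az": 0,"fingers": 0},{"x": 10,"y": -46,"z": 0,"ax": 0,"ay": 0,"az": 0,"fingers": 80},{"x": 10,"y": -46,"z": 0,"ax": 0,"ay": 0,"az": 0,"fingers": 80},{"x": 10,"y": -46,"z": 0,"ax": 0,"ay": 0,"az": 0,"fingers": 80},{"x": 10,"y": -46,"z": 0,"ax": 0,"ay": 0,"az": 0,"fingers": 80},{"x": 10,"y": -46,"z": 0,"ax": 0,"ay": 0,"az": 0,"fingers": 80}]'

```text
t: 4.95
eef_pos: [0.4797, 0.0336, 0.1934]
tool_rot: [0.0, -0.009, 1.0, 0.001]
contact_force: [1.4, -1.0, 1.1]
gripper_width: 0.851
grasp_force: 0.0
```

```bash
python3 - <<'E'
from h import *
snap('scene','s2'); i=cv2.imread('pics/s2.png')[150:270,190:340]; cv2.imwrite('pics/s2c.png',cv2.resize(i,None,fx=5,fy=5,interpolation=cv2.INTER_CUBIC))
E
```

```text
(no output)
```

View pics/s2c.png

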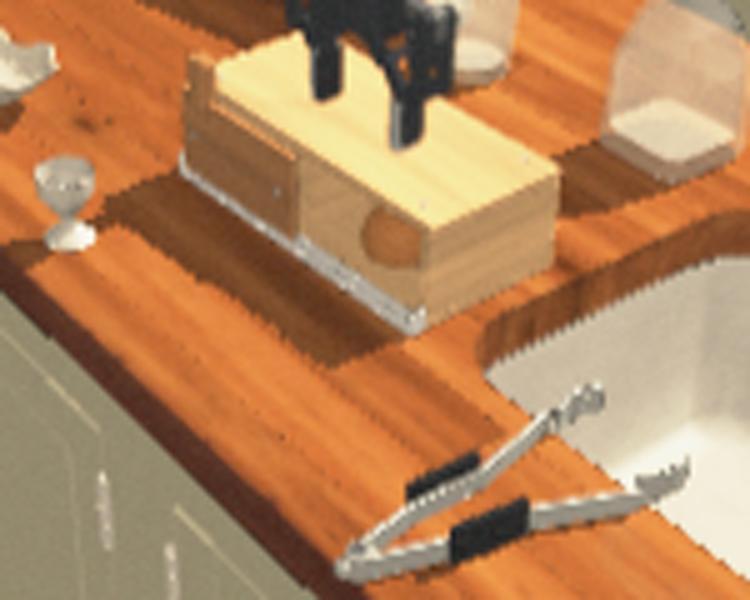

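The shutter is fully left. The roll shows in the opening at crop (362–425, 203–268), its right side cut off by the right wall. I'll fit its position from the left silhouette edge and refine the tongs.

```bash
python3 - <<'E'
from h import *
yaw=.04;K=np.array([.606,.190]);R=np.array([[np.cos(yaw),-np.sin(yaw)],[np.sin(yaw),np.cos(yaw)]])
P=lambda p,z:(proj('s2',[*(K+R@np.array(p)),z])-[190,150])*5
print('front corners proj',[P((-.065,y),z).round() for y in(.145,-.145) for z in(.0,.09)],'shutter opening right edge',P((-.065,-.1395),.045))
th=np.linspace(0,6.283,60)
for xk in(-.03,-.025,-.02):
  for yk in(-.05,-.06,-.07,-.08,-.09):
    pts=[]
    for z,r in((.012,.022),(.02,.026),(.028,.028),(.038,.026),(.047,.018),(.053,.008)):
        pts+=[P((xk+r*np.cos(t),yk+r*np.sin(t)),z) for t in th]
    pts=np.array(pts); i=pts[:,0].argmin(); print(xk,yk,'left',pts[i].round(),'top',pts[pts[:,1].argmin()].round(),'bot',pts[pts[:,1].argmax()].round())
# tongs model
def tong(p,y):
    c,s=np.cos(y),np.sin(y)
    for n,l in dict(heel=(-.097,0,.01),pl=(0,.0275,.015),pr=(0,-.0275,.015),tl=(.147,.045,.012),tr=(.147,-.045,.012)).items():
        w=[p[0]+c*l[0]-s*l[1],p[1]+s*l[0]+c*l[1],l[2]]
        print(n,((proj('s2',w)-[190,150])*5).round(),((proj('t0',w)-[180,130])*5).round())
tong((.440,-.124),-.08)
E
```

```text
front corners proj [array([192., 170.]), array([188.,  74.]), array([426., 334.]), array([431., 230.])] shutter opening right edge [423.2207773  279.39634906]
-0.03 -0.05 left [341. 228.] top [379. 194.] bot [379. 262.]
-0.03 -0.06 left [350. 233.] top [387. 200.] bot [387. 268.]
-0.03 -0.07 left [358. 239.] top [396. 205.] bot [396. 274.]
-0.03 -0.08 left [367. 245.] top [405. 211.] bot [405. 280.]
-0.03 -0.09 left [375. 251.] top [414. 217.] bot [414. 286.]
-0.025 -0.05 left [346. 225.] top [384. 192.] bot [384. 260.]
-0.025 -0.06 left [355. 231.] top [392. 198.] bot [393. 265.]
-0.025 -0.07 left [363. 237.] top [401. 203.] bot [401. 271.]
-0.025 -0.08 left [372. 243.] top [410. 209.] bot [410. 277.]
-0.025 -0.09 left [380. 248.] top [419. 214.] bot [419. 283.]
-0.02 -0.05 left [351. 223.] top [389. 190.] bot [389. 257.]
-0.02 -0.06 left [360. 229.] top [397. 195.] bot [398. 263.]
-0.02 -0.07 left [368. 235.] top [406. 201.] bot [406. 269.]
-0.02 -0.08 left [377. 240.] top [415. 206.] bot [415. 275.]
-0.02 -0.09 left [386. 246.] top [424. 212.] bot [424. 281.]
heel [335. 571.] [611. 463.]
pl [440. 480.] [582. 339.]
pr [492. 532.] [651. 343.]
tl [601. 392.] [569. 157.]
tr [691. 466.] [680. 163.]
```

jog_arm --rows '[{"x": 11,"y": -40,"z": 0,"ax": 0,"ay": 0,"az": 0,"fingers": 85},{"x": 11,"y": -40,"z": 0,"ax": 0,"ay": 0,"az": 0,"fingers": 85},{"x": 11,"y": -40,"z": 0,"ax": 0,"ay": 0,"az": 0,"fingers": 85},{"x": 10,"y": -38,"z": 0,"ax": 0,"ay": 0,"az": 0,"fingers": 85},{"x": 0,"y": 0,"z": 20,"ax": 0,"ay": 0,"az": 5.5,"fingers": 85},{"x": 0,"y": 0,"z": 45,"ax": 0,"ay": 0,"az": 0,"fingers": 85},{"x": 0,"y": 0,"z": 45,"ax": 0,"ay": 0,"az": 0,"fingers": 85},{"x": 0,"y": 0,"z": 10,"ax": 0,"ay": 0,"az": 0,"fingers": 85}]'

```text
t: 5.8
eef_pos: [0.4374, -0.1228, 0.0699]
tool_rot: [-0.003, 0.039, 0.999, 0.0]
contact_force: [-0.8, 0.3, 0.8]
gripper_width: 0.995
grasp_force: 0.0
```

```bash
python3 - <<'E'
from h import *
print({k:np.round(v,3) for k,v in bot.get_obs().items() if k in('eef_pos','tool_rot','q','t')})
snap('scene','s3'); i=cv2.imread('pics/s3.png')[190:290,240:350]; cv2.imwrite('pics/s3c.png',cv2.resize(i,None,fx=6,fy=6,interpolation=cv2.INTER_CUBIC))
E
```

```text
{'t': np.float64(5.8), 'q': array([-0.163,  0.386,  0.359,  2.216, -0.242,  0.582,  1.869]), 'eef_pos': array([ 0.437, -0.123,  0.07 ]), 'tool_rot': array([-0.003,  0.039,  0.999,  0.   ])}
```

View pics/s3c.png

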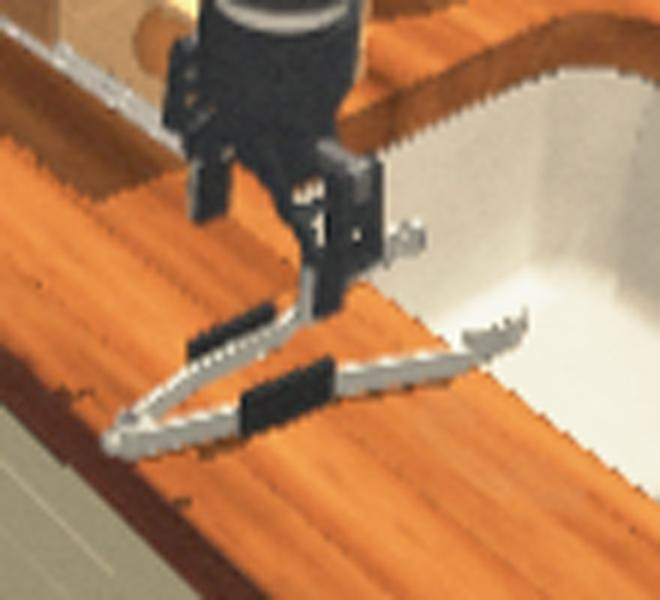

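The fingers straddle the plates, tips at crop (210,215) and (325,310), with the plates below at (230,335) and (288,395). Next I go down and close to 53 mm.

jog_arm --force 40 --rows '[{"x": -3,"y": -2,"z": 25,"ax": 0,"ay": 0,"az": 0,"fingers": 85},{"x": 0,"y": 0,"z": 25,"ax": 0,"ay": 0,"az": 0,"fingers": 85},{"x": 0,"y": 0,"z": 10,"ax": 0,"ay": 0,"az": 0,"fingers": 85},{"x": 0,"y": 0,"z": 7,"ax": 0,"ay": 0,"az": 0,"fingers": 85},{"x": 0,"y": 0,"z": 0,"ax": 0,"ay": 0,"az": 0,"fingers": 85},{"x": 0,"y": 0,"z": 0,"ax": 0,"ay": 0,"az": 0,"fingers": 60},{"x": 0,"y": 0,"z": 0,"ax": 0,"ay": 0,"az": 0,"fingers": 60},{"x": 0,"y": 0,"z": 0,"ax": 0,"ay": 0,"az": 0,"fingers": 60}]'

```text
t: 6.65
eef_pos: [0.4438, -0.1257, 0.0069]
tool_rot: [0.001, 0.038, 0.999, -0.0]
contact_force: [0.4, -0.1, -0.7]
gripper_width: 0.705
grasp_force: 0.0
```

```bash
python3 - <<'E'
from h import *
print({k:np.round(v,3) for k,v in bot.get_obs().items() if k in('eef_pos','tool_rot','q','t')})
snap('scene','s4'); i=cv2.imread('pics/s4.png')[190:290,240:350]; cv2.imwrite('pics/s4c.png',cv2.resize(i,None,fx=6,fy=6,interpolation=cv2.INTER_CUBIC))
E
```

```text
{'t': np.float64(6.65), 'q': array([-0.086,  0.517,  0.277,  2.226, -0.327,  0.434,  1.948]), 'eef_pos': array([ 0.444, -0.126,  0.007]), 'tool_rot': array([ 0.001,  0.038,  0.999, -0.   ])}
```

View pics/s4c.png

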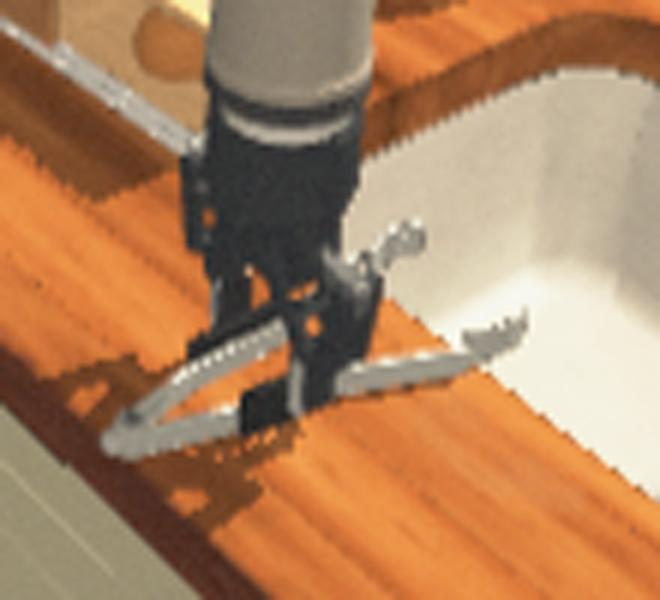

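The finger at crop (315,390) sits a few mm ahead of the plate centre (288,395). I'll shift back 4 mm, lower 4 mm and squeeze lightly.

jog_arm --rows '[{"x": 5,"y": 0,"z": 2,"ax": 0,"ay": 0,"az": 0,"fingers": 60},{"x": 0,"y": 0,"z": 2,"ax": 0,"ay": 0,"az": 0,"fingers": 60},{"x": 0,"y": 0,"z": 0,"ax": 0,"ay": 0,"az": 0,"fingers": 52},{"x": 0,"y": 0,"z": 0,"ax": 0,"ay": 0,"az": 0,"fingers": 52},{"x": 0,"y": 0,"z": 0,"ax": 0,"ay": 0,"az": 0,"fingers": 52},{"x": 0,"y": 0,"z": 0,"ax": 0,"ay": 0,"az": 0,"fingers": 52},{"x": 0,"y": 0,"z": 0,"ax": 0,"ay": 0,"az": 0,"fingers": 52},{"x": 0,"y": 0,"z": 0,"ax": 0,"ay": 0,"az": 0,"fingers": 52}]'

```text
t: 7.5
eef_pos: [0.438, -0.1254, 0.0023]
tool_rot: [-0.0, 0.039, 0.999, 0.0]
contact_force: [-0.3, -0.4, 5.6]
gripper_width: 0.61
grasp_force: 7.3
```

jog_arm --rows '[{"x": 0,"y": 0,"z": 0,"ax": 0,"ay": 0,"az": 0,"fingers": 51},{"x": 0,"y": 0,"z": -5,"ax": 0,"ay": 0,"az": 0,"fingers": 51},{"x": 0,"y": 0,"z": -10,"ax": 0,"ay": 0,"az": 0,"fingers": 51},{"x": 0,"y": 0,"z": -15,"ax": 0,"ay": 0,"az": 0,"fingers": 51},{"x": 0,"y": 0,"z": -20,"ax": 0,"ay": 0,"az": 0,"fingers": 51},{"x": 0,"y": 0,"z": -20,"ax": 0,"ay": 0,"az": 0,"fingers": 51},{"x": 0,"y": 0,"z": -20,"ax": 0,"ay": 0,"az": 0,"fingers": 51},{"x": 0,"y": 0,"z": 0,"ax": 0,"ay": 0,"az": 0,"fingers": 51}]'

```text
t: 8.3
eef_pos: [0.4401, -0.1255, 0.0948]
tool_rot: [0.002, 0.038, 0.999, -0.0]
contact_force: [0.1, -0.0, -0.7]
gripper_width: 0.599
grasp_force: 6.3
```

```bash
python3 - <<'E'
from h import *
print({k:np.round(v,3) for k,v in bot.get_obs().items() if k in('eef_pos','tool_rot','q','t')})
snap('scene','s5'); i=cv2.imread('pics/s5.png')[150:270,230:350]; cv2.imwrite('pics/s5c.png',cv2.resize(i,None,fx=5,fy=5,interpolation=cv2.INTER_CUBIC))
E
```

```text
{'t': np.float64(8.3), 'q': array([-0.188,  0.337,  0.392,  2.205, -0.218,  0.63 ,  1.854]), 'eef_pos': array([ 0.44 , -0.125,  0.095]), 'tool_rot': array([ 0.002,  0.038,  0.999, -0.   ])}
```

View pics/s5c.png

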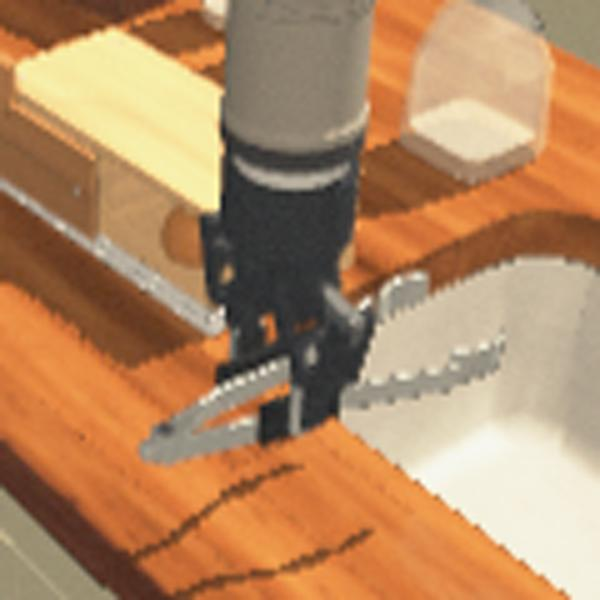

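The tongs are lifted: heel at crop (147,450), right tip end at (502,355), left tip end at (426,290). I'll check their pitch with these points.

```bash
cat > fit.py <<'E'
from h import *
from scipy.optimize import least_squares
L=np.array([(-.097,0,.012),(.146,-.039,.012),(.146,.039,.012)])-[0,0,.015]
def pts(p):
    x,y,z,yaw,pi=p; c,s=np.cos(yaw),np.sin(yaw); cp,sp=np.cos(pi),np.sin(pi) # pi>0: tips down
    R=np.array([[c,-s,0],[s,c,0],[0,0,1]])@np.array([[cp,0,sp],[0,1,0],[-sp,0,cp]])
    return (R@L.T).T+[x,y,z]
E
python3 - <<'E'
from fit import *
obs=(np.array([(147,450),(502,355),(426,290)])/5+[230,150])
f=lambda p:(np.array([proj('s5',q) for q in pts(p)])-obs).ravel()
r=least_squares(f,[.44,-.125,.108,-.08,0]); print(r.x.round(3),r.fun.round(1))
# same fit on rest pose s0, z/pitch fixed
o2=np.array([(345,568),(688,470),(602,400)])/5+[190,150]; L[1,1]=-.046;L[2,1]=.046
g=lambda p:(np.array([proj('s0',q) for q in pts([p[0],p[1],.015,p[2],0])])-o2).ravel()
r=least_squares(g,[.44,-.125,-.08]); print(r.x.round(3),r.fun.round(1))
E
```

```text
[ 0.47  -0.098  0.074 -0.117 -0.024] [-0.1  0.   0.  -0.4  0.   0.4]
[ 0.44  -0.128 -0.074] [-1.2  0.9  1.3 -0.1 -0.1 -1.4]
```

```bash
python3 - <<'E'
from fit import *
obs=(np.array([(147,450),(502,355),(426,290)])/5+[230,150])
for z0 in (None,.1075):
  f=lambda p:(np.array([proj('s5',q) for q in pts([p[0],p[1],p[2] if z0 is None else z0,-.076,p[3]])])-obs).ravel()
  h=lambda p:np.r_[f(p),(p[0]-.439)/.004,(p[1]+.126)/.004]
  r=least_squares(h,[.44,-.125,.108,0]); print(r.x.round(3),r.fun.round(1))
E
```

```text
[ 0.442 -0.128  0.107  0.025] [-0.9 -0.   0.9 -0.2 -0.5  0.3  0.7 -0.4]
[ 0.442 -0.128  0.108  0.025] [-0.9 -0.   0.9 -0.2 -0.5  0.3  0.7 -0.4]
```

jog_arm --rows '[{"x": 0,"y": 0,"z": -25,"ax": 0,"ay": 0,"az": 0,"fingers": 51},{"x": 0,"y": 0,"z": -25,"ax": 0,"ay": 0,"az": 0,"fingers": 51},{"x": 0,"y": 0,"z": -25,"ax": 0,"ay": 0,"az": -3.4,"fingers": 51},{"x": 0,"y": 0,"z": 0,"ax": 0,"ay": 0,"az": -3.4,"fingers": 51},{"x": -2,"y": 20,"z": 0,"ax": 0,"ay": 0,"az": 0,"fingers": 51},{"x": -2,"y": 35,"z": 0,"ax": 0,"ay": 0,"az": 0,"fingers": 51},{"x": -2,"y": 40,"z": 0,"ax": 0,"ay": 0,"az": 0,"fingers": 51},{"x": -2,"y": 40,"z": 0,"ax": 0,"ay": 0,"az": 0,"fingers": 51}]'

```text
t: 9.15
eef_pos: [0.4399, 0.0112, 0.1665]
tool_rot: [-0.001, -0.02, 1.0, -0.0]
contact_force: [1.1, 0.1, -1.2]
gripper_width: 0.602
grasp_force: 6.4
```

jog_arm --rows '[{"x": 0,"y": 35,"z": 0,"ax": 0,"ay": 0,"az": 0,"fingers": 51},{"x": 0,"y": 35,"z": 0,"ax": 0,"ay": 0,"az": 0,"fingers": 51},{"x": 0,"y": 30,"z": 0,"ax": 0,"ay": 0,"az": 0,"fingers": 51},{"x": 0,"y": 4,"z": 0,"ax": 0,"ay": 3,"az": 0,"fingers": 51},{"x": 0,"y": 0,"z": 0,"ax": 0,"ay": 3,"az": 0,"fingers": 51},{"x": 0,"y": 0,"z": 0,"ax": 0,"ay": 3,"az": 0,"fingers": 51},{"x": 0,"y": 0,"z": 0,"ax": 0,"ay": 3,"az": 0,"fingers": 51},{"x": 0,"y": 0,"z": 0,"ax": 0,"ay": 0,"az": 0,"fingers": 51}]'

```text
t: 9.95
eef_pos: [0.4369, 0.1138, 0.1661]
tool_rot: [-0.105, -0.02, 0.994, -0.003]
contact_force: [-1.2, -0.8, -0.7]
gripper_width: 0.598
grasp_force: 6.4
```

```bash
python3 - <<'E'
from h import *
from scipy.spatial.transform import Rotation as Q
o=bot.get_obs(); print({k:np.round(v,3) for k,v in o.items() if k in('eef_pos','q','t','gripper_width','grasp_force')}); w,x,y,z=o['tool_rot']; print(Q.from_quat([x,y,z,w]).as_matrix().round(3))
E
```

```text
{'t': np.float64(9.95), 'q': array([-0.562,  0.313,  0.258,  2.012, -0.155,  1.037,  1.397]), 'eef_pos': array([0.437, 0.114, 0.166]), 'grasp_force': np.float64(6.359), 'gripper_width': np.float64(0.598)}
[[-0.977 -0.041 -0.209]
 [-0.04   0.999 -0.009]
 [ 0.21  -0.001 -0.978]]
```

jog_arm --rows '[{"x": 11,"y": 0,"z": 2.5,"ax": 0,"ay": 0,"az": 0,"fingers": 51},{"x": 11,"y": 0,"z": 2.5,"ax": 0,"ay": 0,"az": 0,"fingers": 51},{"x": 11,"y": 0,"z": 2.5,"ax": 0,"ay": 0,"az": 0,"fingers": 51},{"x": 12,"y": 1,"z": 2.5,"ax": 0,"ay": 0,"az": 0,"fingers": 51},{"x": 0,"y": 0,"z": 0,"ax": 0,"ay": 0,"az": 0,"fingers": 51},{"x": 0,"y": 0,"z": 0,"ax": 0,"ay": 0,"az": 0,"fingers": 51},{"x": 0,"y": 0,"z": 0,"ax": 0,"ay": 0,"az": 0,"fingers": 51},{"x": 0,"y": 0,"z": 0,"ax": 0,"ay": 0,"az": 0,"fingers": 51}]'

```text
t: 10.75
eef_pos: [0.3908, 0.113, 0.1669]
tool_rot: [-0.104, -0.021, 0.994, -0.002]
contact_force: [-0.2, -0.8, -1.6]
gripper_width: 0.599
grasp_force: 6.4
```

```bash
python3 - <<'E'
from h import *
o=bot.get_obs(); print({k:np.round(v,3) for k,v in o.items() if k in('eef_pos','q')})
c=snap('top','t6');snap('scene','s6')
a=cv2.resize(cv2.imread('pics/s6.png')[120:240,180:300],(480,480),interpolation=cv2.INTER_CUBIC)
b=cv2.resize(cv2.imread('pics/t6.png')[130:230,190:266],(320,480*421//480),interpolation=cv2.INTER_CUBIC)
m=np.zeros((480,800,3),np.uint8);m[:,:480]=a;m[:b.shape[0],480:]=b;cv2.imwrite('pics/m6.png',m);print(b.shape)
E
```

```text
{'q': array([-0.594,  0.238,  0.248,  2.11 , -0.143,  1.005,  1.354]), 'eef_pos': array([0.391, 0.113, 0.167])}
(421, 320, 3)
```

jog_arm --rows '[{"x": -2.9,"y": 0,"z": 13.6,"ax": 0,"ay": 0,"az": 0,"fingers": 51},{"x": -2.9,"y": 0,"z": 13.6,"ax": 0,"ay": 0,"az": 0,"fingers": 51},{"x": -2.9,"y": 0,"z": 13.6,"ax": 0,"ay": 0,"az": 0,"fingers": 51},{"x": -2.9,"y": 0,"z": 13.6,"ax": 0,"ay": 0,"az": 0,"fingers": 51},{"x": -2.9,"y": 0,"z": 13.6,"ax": 0,"ay": 0,"az": 0,"fingers": 51},{"x": -2.9,"y": 0,"z": 13.6,"ax": 0,"ay": 0,"az": 0,"fingers": 51},{"x": -2.9,"y": 0,"z": 13.6,"ax": 0,"ay": 0,"az": 0,"fingers": 51},{"x": -2.9,"y": 0,"z": 13.6,"ax": 0,"ay": 0,"az": 0,"fingers": 51}]'

```text
t: 11.65
eef_pos: [0.3907, 0.113, 0.055]
tool_rot: [-0.104, -0.021, 0.994, -0.002]
contact_force: [0.4, -0.0, -1.3]
gripper_width: 0.592
grasp_force: 6.4
```

```bash
python3 - <<'E'
from h import *
from scipy.spatial.transform import Rotation as Q
o=bot.get_obs(); print({k:np.round(v,3) for k,v in o.items() if k in('eef_pos','q','contact_force')}); w,x,y,z=o['tool_rot']; print(Q.from_quat([x,y,z,w]).as_matrix().round(3))
snap('scene','s7')
a=cv2.resize(cv2.imread('pics/s7.png')[165:240,190:290],(800,600),interpolation=cv2.INTER_CUBIC)
cv2.imwrite('pics/s7c.png',a)
E
```

```text
{'q': array([-0.55 ,  0.437,  0.207,  2.182, -0.224,  0.744,  1.44 ]), 'eef_pos': array([0.391, 0.113, 0.055]), 'contact_force': array([ 0.423, -0.004, -1.347])}
[[-0.977 -0.041 -0.208]
 [-0.041  0.999 -0.009]
 [ 0.208 -0.    -0.978]]
```

View pics/s7c.png

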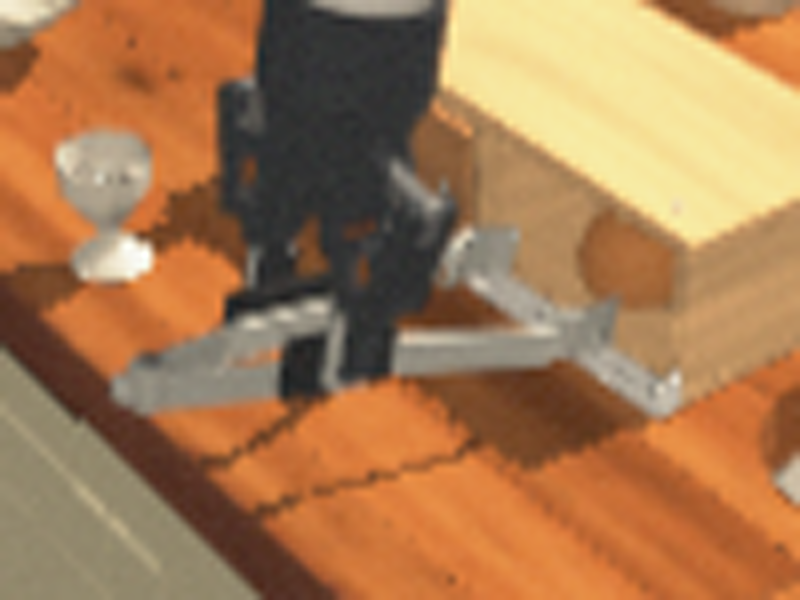

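The pitched tips stand just in front of the opening: right tip end at crop (614,315), left tip end at (513,248), heel at (118,388), with the roll behind at (630,258). I'll check alignment numerically.

```bash
python3 - <<'E'
from fit import *
obs=np.array([(118,388),(614,315),(513,248)])/8+[190,165]
T0=np.array([.3907+.002+.0026,.113,.055+.012])
f=lambda p:np.r_[(np.array([proj('s7',q) for q in pts(p)])-obs).ravel(),(p[0]-T0[0])/.003,(p[1]-T0[1])/.003,(p[2]-T0[2])/.003]
r=least_squares(f,[*T0,.04,.22]); print(r.x.round(3),r.fun.round(1))
x,y,z,yaw,pi=r.x
tip=np.array([x,y,z])+.125*np.array([np.cos(yaw)*np.cos(pi),np.sin(yaw)*np.cos(pi),-np.sin(pi)])+[0,0,-.003]
k=np.array([.606,.19]);R=np.array([[np.cos(.04),-np.sin(.04)],[np.sin(.04),np.cos(.04)]])
print('tip',tip.round(4),'in keeper',(R.T@(tip[:2]-k)).round(4),'roll world',(k+R@[-.025,-.068]).round(4))
E
```

```text
[0.396 0.113 0.067 0.047 0.207] [-0.2  0.   0.5  0.4 -0.5 -0.4  0.1 -0.   0. ]
tip [0.5179 0.1187 0.0384] in keeper [-0.0908 -0.0677] roll world [0.5837 0.1211]
```

Alignment is good: the tip is at keeper y −67.7 mm and the roll at about −68. Next I insert, levelling on the way.

jog_arm --rows '[{"x": -4.5,"y": 0,"z": 1.1,"ax": 0,"ay": -0.7,"az": 0,"fingers": 52.5},{"x": -4.5,"y": 0,"z": 1.2,"ax": 0,"ay": -0.7,"az": 0,"fingers": 52.5},{"x": -4.5,"y": 0,"z": 1.2,"ax": 0,"ay": -0.8,"az": 0,"fingers": 52.5},{"x": -4.5,"y": 0,"z": 1.3,"ax": 0,"ay": -0.8,"az": 0,"fingers": 52.5},{"x": -4.5,"y": 0,"z": 1.4,"ax": 0,"ay": -0.8,"az": 0,"fingers": 52.5},{"x": -4.5,"y": 0,"z": 1.4,"ax": 0,"ay": -0.8,"az": 0,"fingers": 52.5},{"x": -4.4,"y": 0,"z": 1.5,"ax": 0,"ay": -0.7,"az": 0,"fingers": 52.5},{"x": -4.4,"y": 0,"z": 1.5,"ax": 0,"ay": -0.7,"az": 0,"fingers": 52.5}]'

```text
t: 12.5
eef_pos: [0.4243, 0.1144, 0.0392]
tool_rot: [-0.052, -0.021, 0.998, -0.001]
contact_force: [-0.4, 0.4, -1.2]
gripper_width: 0.614
grasp_force: 6.0
```

jog_arm --rows '[{"x": -4.4,"y": 0,"z": 1.6,"ax": 0,"ay": -0.7,"az": 0,"fingers": 52.5},{"x": -4.4,"y": 0,"z": 1.6,"ax": 0,"ay": -0.7,"az": 0,"fingers": 52.5},{"x": -4.4,"y": 0,"z": 1.7,"ax": 0,"ay": -0.8,"az": 0,"fingers": 52.5},{"x": -4.4,"y": 0,"z": 1.7,"ax": 0,"ay": -0.8,"az": 0,"fingers": 52.5},{"x": -4.3,"y": 0,"z": 1.8,"ax": 0,"ay": -0.8,"az": 0,"fingers": 52.5},{"x": -4.3,"y": 0,"z": 1.8,"ax": 0,"ay": -0.8,"az": 0,"fingers": 52.5},{"x": -4.3,"y": 0,"z": 1.9,"ax": 0,"ay": -0.7,"az": 0,"fingers": 52.5},{"x": -4.3,"y": 0,"z": 1.9,"ax": 0,"ay": -0.7,"az": 0,"fingers": 52.5}]'

```text
t: 13.3
eef_pos: [0.4582, 0.1158, 0.0231]
tool_rot: [0.0, -0.021, 1.0, 0.0]
contact_force: [-0.7, -0.5, -1.7]
gripper_width: 0.616
grasp_force: 6.0
```

```bash
python3 - <<'E'
from h import *
from scipy.spatial.transform import Rotation as Q
o=bot.get_obs(); print({k:np.round(v,4) for k,v in o.items() if k in('eef_pos','q','contact_force')}); w,x,y,z=o['tool_rot']; print(Q.from_quat([x,y,z,w]).as_matrix().round(3))
c=snap('scene','s8')
# roll blob: before vs now, darker-orange mask inside opening window
for f in('s2','s7','s8'):
    i=cv2.cvtColor(cv2.imread(f'pics/{f}.png'),cv2.COLOR_BGR2HSV)[188:206,255:278]; print(f); print('\n'.join(' '.join('%3d'%v for v in r) for r in i[::3,:,1]))
E
```

```text
{'q': array([-0.5553,  0.4866,  0.2139,  2.1933, -0.2161,  0.4798,  1.439 ]), 'eef_pos': array([0.4582, 0.1158, 0.0231]), 'contact_force': array([-0.7005, -0.4744, -1.7328])}
[[-0.999 -0.042  0.001]
 [-0.042  0.999  0.   ]
 [-0.001  0.    -1.   ]]
s2
124 119 122 124 120 122 122 125 121 123 122  98  92  85  84  86  87  90  89  88  89  89  92
123 121 123 124 121 121 121 121 123 125 143 148 128 122 123 112 101  88  87  86  82  89  88
121 125 122 122 120 120 122 128 163 162 167 166 163 162 164 162 143 124 125 126 103  94  92
121 119 122 125 120 122 123 147 163 162 162 162 163 164 165 162 165 166 163 138 120 125 121
 74 109 126 123 120 119 123 123 156 169 160 164 161 167 168 162 166 168 167 128 117 121 122
 32  34  33  37  63 100 121 122 123 123 120 127 135 146 142 144 143 132 128 120 122 122 123
s7
123 120 118 121 124 126 120 118 119 123 119 102  94  88  86  86  85  92  91  92  93  92  95
123 123 120 121 122 123 123 123 121 123 144 148 125 123 126 112 103  87  86  86  82  90  92
123 122 120 120 120 120 123 123 163 163 166 166 165 161 163 160 138 127 123 125 104  96  95
120 120 121 125 125 123 125 148 162 166 160 165 168 163 164 163 164 168 169 138 122 123 121
 73 105 120 121 121 118 123 121 157 164 158 166 166 162 162 164 169 165 164 130 117 116 119
 31  31  34  34  62  79  77  78  72  61  39  38 111 148 148 143 140 133 124 115 123 121 124
s8
122 123 122 121 122 119 107  93 112 121 123 100  91  87  86  87  87  92  91  92  91  91  94
112 114 109 103  95  27  28  33  34  58 109 142 125 121 122 111 102  90  88  86  80  91  93
 18  20   9  34  80  34  50  57 161 165 166 167 165 168 164 161 139 128 125 123 104  96  95
 14   9  76 122 125 121 124 141 161 162 164 169 165 163 168 160 162 168 163 140 119 125 123
 20  49 117 122 122 120 123 124 154 160 163 167 168 167 165 162 149  33  36 101 120 124 123
  5  22  33  36  58 101 117 111 110  89  92  64  70  53  33  32  29  34  36 104 120 124 122
```

The roll hasn't moved and the tips stand either side of it. Next I close.

jog_arm --force 40 --rows '[{"x": 0,"y": 0,"z": 0,"ax": 0,"ay": 0,"az": 0,"fingers": 50},{"x": 0,"y": 0,"z": 0,"ax": 0,"ay": 0,"az": 0,"fingers": 48},{"x": 0,"y": 0,"z": 0,"ax": 0,"ay": 0,"az": 0,"fingers": 46},{"x": 0,"y": 0,"z": 0,"ax": 0,"ay": 0,"az": 0,"fingers": 44},{"x": 0,"y": 0,"z": 0,"ax": 0,"ay": 0,"az": 0,"fingers": 40},{"x": 0,"y": 0,"z": 0,"ax": 0,"ay": 0,"az": 0,"fingers": 36},{"x": 0,"y": 0,"z": 0,"ax": 0,"ay": 0,"az": 0,"fingers": 36},{"x": 0,"y": 0,"z": 0,"ax": 0,"ay": 0,"az": 0,"fingers": 36}]'

```text
t: 14.15
eef_pos: [0.4578, 0.1158, 0.0233]
tool_rot: [0.0, -0.021, 1.0, 0.0]
contact_force: [-0.2, -0.1, -0.7]
gripper_width: 0.49
grasp_force: 40.9
```

jog_arm --rows '[{"x": 0,"y": 0,"z": -2,"ax": 0,"ay": 0,"az": 0,"fingers": 36},{"x": 0,"y": 0,"z": -2,"ax": 0,"ay": 0,"az": 0,"fingers": 36},{"x": 4.3,"y": 0,"z": -1.9,"ax": 0,"ay": 0.7,"az": 0,"fingers": 36},{"x": 4.3,"y": 0,"z": -1.9,"ax": 0,"ay": 0.7,"az": 0,"fingers": 36},{"x": 4.3,"y": 0,"z": -1.8,"ax": 0,"ay": 0.8,"az": 0,"fingers": 36},{"x": 4.3,"y": 0,"z": -1.8,"ax": 0,"ay": 0.8,"az": 0,"fingers": 36},{"x": 4.4,"y": 0,"z": -1.7,"ax": 0,"ay": 0.8,"az": 0,"fingers": 36},{"x": 4.4,"y": 0,"z": -1.7,"ax": 0,"ay": 0.8,"az": 0,"fingers": 36}]'

```text
t: 14.95
eef_pos: [0.4319, 0.1147, 0.0391]
tool_rot: [-0.041, -0.021, 0.999, -0.001]
contact_force: [0.4, -0.6, -1.4]
gripper_width: 0.488
grasp_force: 40.9
```

jog_arm --rows '[{"x": 4.4,"y": 0,"z": -1.6,"ax": 0,"ay": 0.7,"az": 0,"fingers": 36},{"x": 4.4,"y": 0,"z": -1.6,"ax": 0,"ay": 0.7,"az": 0,"fingers": 36},{"x": 4.4,"y": 0,"z": -1.5,"ax": 0,"ay": 0.7,"az": 0,"fingers": 36},{"x": 4.4,"y": 0,"z": -1.5,"ax": 0,"ay": 0.7,"az": 0,"fingers": 36},{"x": 4.5,"y": 0,"z": -1.4,"ax": 0,"ay": 0.8,"az": 0,"fingers": 36},{"x": 4.5,"y": 0,"z": -1.2,"ax": 0,"ay": 0.8,"az": 0,"fingers": 36},{"x": 4.5,"y": 0,"z": -0.5,"ax": 0,"ay": 0.8,"az": 0,"fingers": 36},{"x": 4.5,"y": 0,"z": -0.5,"ax": 0,"ay": 0.8,"az": 0,"fingers": 36}]'

```text
t: 15.75
eef_pos: [0.3977, 0.1133, 0.0532]
tool_rot: [-0.093, -0.021, 0.995, -0.002]
contact_force: [-1.2, 0.2, -1.2]
gripper_width: 0.495
grasp_force: 40.9
```

```bash
python3 - <<'E'
from h import *
from scipy.spatial.transform import Rotation as Q
o=bot.get_obs(); print({k:np.round(v,4) for k,v in o.items() if k in('eef_pos','q','contact_force')}); w,x,y,z=o['tool_rot']; R=Q.from_quat([x,y,z,w]).as_matrix();print(R.round(3))
tip=o['eef_pos']+R@[-.127,0,-.0065]; c=snap('scene','s9'); u=proj('s9',tip); print(tip,u)
i=cv2.cvtColor(cv2.imread('pics/s9.png'),cv2.COLOR_BGR2HSV)[int(u[1])-12:int(u[1])+13,int(u[0])-14:int(u[0])+15]
print('\n'.join(' '.join('%3d'%v for v in r) for r in i[::2,:,1]))
E
```

```text
{'q': array([-0.5531,  0.4368,  0.2102,  2.1836, -0.2214,  0.7203,  1.4387]), 'eef_pos': array([0.3977, 0.1133, 0.0532]), 'contact_force': array([-1.2217,  0.1852, -1.1993])}
[[-0.982 -0.042 -0.185]
 [-0.041  0.999 -0.008]
 [ 0.185  0.    -0.983]]
[0.52361846 0.11852424 0.0361015 ] [257.44508809 201.10839678]
 30  61  94 113 119 145 124 122 119 124 122 123 122 125 122 123 123 122 121 121 118 118 125 125 110 100  86  86  86
 17  34  35  19  18 119 126 125 121 123 120 122 123 123 123 124 121 122 126 123 122 120 122 124 120 122 122 110 104
  5  26  10   5  65 140 127 122 122 122 120 113 112 117 114 121 123 121 122 122 123 123 123 120 122 120 122 124 122
 12  17  13  46 135 144  99  59  65  43  77 138 154 157 139 159 140 138 127 125 120 125 122 120 123 126 119 121 122
 11   5  24  42  65  75  39  36  93 169 170 173 170 162 167 170 163 161 164 155 132 123 119 122 122 122 123 117 122
  5  17  33  33  30  34  35  88 162 166 166 169 171 170 169 170 161 161 170 162 168 155 122 110 125 119 121 119 123
 14  28  41  41  90 121  53 145 170 165 168 168 170 164 163 125 126 149 142 131 110  71  38  47 121 122 126 119 123
137 145 160 167 167 173 164 162 159 167 165 168 169 162 133  32  31  31  34  34  31  34  31  74 122 124 120 122 120
 98  76  72  71  58  62  60  84  83  75  77  75  52  53  26  37  31  31  32  33  33  31  57 110 121 120 122 120 122
 33  32  33  31  33  34  30  34  32  32  33  33  33  34  37  35  50  42  34  30  31  37  74 111 124 120 123 120 120
 36  36  32  39  44  43  44  41  47  40  45  46  49  72  79 118 158 100  48  40  31  28  28  34  48  78 109 124 123
169 178 172 169 173 166 161 177 169 167 174 158 176 168 183 185 174 167 167 160 100  45  33  32  29  34  34  47  80
173 172 165 167 170 171 169 170 172 160 163 165 167 177 173 170 174 167 166 177 169 169 148  74  44  29  30  32  29
```

The roll is between the tips and moving out with them. I need about 25 mm more before lifting.

jog_arm --rows '[{"x": 4.4,"y": 0,"z": -1.3,"ax": 0,"ay": 0.8,"az": 0,"fingers": 36},{"x": 4.4,"y": 0,"z": -1.3,"ax": 0,"ay": 0.8,"az": 0,"fingers": 36},{"x": 4.4,"y": 0,"z": -1.2,"ax": 0,"ay": 0.8,"az": 0,"fingers": 36},{"x": 4.4,"y": 0,"z": -1.2,"ax": 0,"ay": 0.8,"az": 0,"fingers": 36},{"x": 4.4,"y": 0,"z": -1.1,"ax": 0,"ay": 0.8,"az": 0,"fingers": 36},{"x": 4.4,"y": 0,"z": -1.1,"ax": 0,"ay": 0.8,"az": 0,"fingers": 36},{"x": 4,"y": 0,"z": 0,"ax": 0,"ay": 0,"az": 0,"fingers": 36},{"x": 0,"y": 0,"z": 0,"ax": 0,"ay": 0,"az": 0,"fingers": 36}]'

```text
t: 16.6
eef_pos: [0.3694, 0.112, 0.067]
tool_rot: [-0.134, -0.021, 0.991, -0.003]
contact_force: [-0.5, 0.9, -0.7]
gripper_width: 0.488
grasp_force: 40.9
```

```bash
cat > st.py <<'E'
from h import *
import sys
from scipy.spatial.transform import Rotation as Q
o=bot.get_obs(); print({k:np.round(v,4) for k,v in o.items() if k in('eef_pos','q','contact_force','t','grasp_force')}); w,x,y,z=o['tool_rot']; R=Q.from_quat([x,y,z,w]).as_matrix();print(R.round(3))
tip=o['eef_pos']+R@[-.127,0,-.0065]; f=sys.argv[1]; c=snap('scene',f); u=proj(f,tip); print(tip,u)
i=cv2.cvtColor(cv2.imread(f'pics/{f}.png'),cv2.COLOR_BGR2HSV)[int(u[1])-14:int(u[1])+15,int(u[0])-14:int(u[0])+15]
print('\n'.join(' '.join('%3d'%v for v in r) for r in i[::2,:,1]))
E
python3 st.py s10
```

```text
{'t': np.float64(16.6), 'q': array([-0.5516,  0.4191,  0.2062,  2.1842, -0.2267,  0.8179,  1.4382]), 'eef_pos': array([0.3694, 0.112 , 0.067 ]), 'contact_force': array([-0.4905,  0.911 , -0.6999]), 'grasp_force': np.float64(40.8877)}
[[-0.963 -0.042 -0.266]
 [-0.04   0.999 -0.011]
 [ 0.266  0.    -0.964]]
[0.49347445 0.11719586 0.03949045] [251.03348392 203.31270686]
 23  25  29  52  39  80 138 139 124 141 141 139 131 122 120 120 122 118 120 117 125 122 123 122 126 122 120 119 123
  4  15  26  25   9  30 130 140 147 141 143 145 123 125 122 122 122 120 121 124 121 119 123 119 120 123 124 120 122
  5   4  10   8  27  91 147 139 142 134 143 145 124 122 120 120 122 125 120 121 120 123 124 122 121 120 125 121 126
 14  12  13  22  44  38  47  69 115 146 142 127 124 120 119 123 123 122 122 120 120 120 122 123 120 121 120 123 122
 11  17  20 129 175 148  53  33  27  47  76 134 152 144 135 149 135 135 125 124 123 124 122 123 119 123 120 117 119
 10  12  29  16  39  91  35  45 121 170 169 171 166 168 165 165 161 159 160 163 124 120 122 121 125 128 119 120 120
 17  30  36  33  62  55  46 136 16
[... 309 characters left out ...]
 123
 35  35  38  36  37  37  36  36  34  37  35  31  34  35  36  37  34  32  33  34  32  31  29  35  29  33  31  47  75
 32  31  33  33  34  31  34  33  31  35  30  34  34  32  34  41  42  43  44  43  43 131 164 102  47  39  34  30  32
 48  52  51  76  76  74  78  80  76  82  83  83 106 103 112 169 172 162 163 180 177 173 171 165 171 162 100  46  35
169 171 169 169 167 177 168 173 179 165 169 173 177 172 166 172 165 177 178 165 169 173 172 167 173 172 173 161 148
171 173 172 176 172 163 176 167 168 166 171 178 167 169 179 170 171 172 177 164 175 179 162 183 175 172 172 169 181
169 169 171 170 169 178 173 166 173 172 173 167 169 164 169 169 175 164 168 183 159 170 160 175 208 164 165 186 158
```

jog_arm --rows '[{"x": 2,"y": 0,"z": -7,"ax": 0,"ay": 0,"az": 0,"fingers": 36},{"x": 4,"y": 0,"z": -14.5,"ax": 0,"ay": 0,"az": 0,"fingers": 36},{"x": 4,"y": 0,"z": -14.5,"ax": 0,"ay": 0,"az": 0,"fingers": 36},{"x": 4,"y": 0,"z": -14.5,"ax": 0,"ay": 0,"az": 0,"fingers": 36},{"x": 4,"y": 0,"z": -14.5,"ax": 0,"ay": 0,"az": 0,"fingers": 36},{"x": 4,"y": 0,"z": -14.5,"ax": 0,"ay": 0,"az": 0,"fingers": 36},{"x": 4,"y": 0,"z": -14.5,"ax": 0,"ay": 0,"az": 0,"fingers": 36},{"x": 4,"y": 0,"z": -14.5,"ax": 0,"ay": 0,"az": 0,"fingers": 36}]'

```text
t: 17.45
eef_pos: [0.3698, 0.112, 0.1806]
tool_rot: [-0.134, -0.021, 0.991, -0.003]
contact_force: [-0.9, 0.1, -1.4]
gripper_width: 0.489
grasp_force: 40.9
```

jog_arm --rows '[{"x": 4,"y": 0,"z": -14.5,"ax": 0,"ay": 0,"az": 0,"fingers": 36},{"x": 4,"y": 0,"z": -14.5,"ax": 0,"ay": 0,"az": 0,"fingers": 36},{"x": 4,"y": 0,"z": -14.5,"ax": 0,"ay": 0,"az": 0,"fingers": 36},{"x": 2,"y": 0,"z": -8,"ax": 0,"ay": 0,"az": 0,"fingers": 36},{"x": 0,"y": 0,"z": 0,"ax": 0,"ay": 0,"az": 0,"fingers": 36},{"x": 0,"y": 0,"z": 0,"ax": 0,"ay": 0,"az": 0,"fingers": 36},{"x": 0,"y": 0,"z": 0,"ax": 0,"ay": 0,"az": 0,"fingers": 36},{"x": 0,"y": 0,"z": 0,"ax": 0,"ay": 0,"az": 0,"fingers": 36}]'

```text
t: 18.25
eef_pos: [0.3697, 0.112, 0.2323]
tool_rot: [-0.135, -0.021, 0.991, -0.003]
contact_force: [-0.0, 0.4, -1.5]
gripper_width: 0.489
grasp_force: 40.9
```

```bash
python3 st.py s11
```

```text
{'t': np.float64(18.25), 'q': array([-0.605 ,  0.149 ,  0.2494,  2.052 , -0.1264,  1.2061,  1.3194]), 'eef_pos': array([0.3697, 0.112 , 0.2323]), 'contact_force': array([-0.0488,  0.4234, -1.4813]), 'grasp_force': np.float64(40.8944)}
[[-0.963 -0.042 -0.267]
 [-0.04   0.999 -0.012]
 [ 0.267 -0.001 -0.964]]
[0.49371724 0.11710904 0.20468936] [251.02093475 162.79529696]
 14  21  15 114 160 157 146 142 153 155 146 153 149 159 150 152 129 147 148 145 142 155 135 148 150 165 151 164 158
  6  12 113 170 170 164 158 163 158 151 160 138 150 154 150 155 153 130 148 151 150 158 143 156 155 177 181 181 186
  5 128 172 168 169 172 182 172 164 167 172 155 153 159 159 155 140 140 151 149 149 171 172 182 186 187 182 184 183
132 177 171 165 174 168 175 175 178 179 173 168 171 170 166 157 151 170 175 171 177 180 169 171 173 167 176 167 173
173 171 173 167 165 120  65  65  68  83 144 145 172 155 155 148 130 149 151 173 170 167 169 168 177 173 163 169 165
 66  59  15  34 105  51  37  73 171 171 168 168 170 169 166 163 159 157 158 156 145 134 153 171 178 172 169 168 165
 35  37  36  47  83  36  73 162 1
[... 310 characters left out ...]
  94
 33  33  33  32  36  33  30  34  35  33  33  34  34  32  34  34  31  36  34  34  30  34  39  88  91  90  87  86  89
 34  31  31  35  33  34  34  31  32  37  32  32  30  33  32  43  42  35  32  45  51  68  90  97  88  92  90  94  92
119 108 106 105 105 104 117 106 109 107 107 103 107 108 117 135 135 132 124 122  92  90  87  90  94  93  96  92  93
128 119 120 122 114 105 103 101  96  94  92  94  92  98 100 101 103 102 106 102  98  96  91  91  93  91  93  94  93
154 152 138 125 124 123 125 109 103 101  98  94  93  92  90  93  94  96  97  96 102 103 104 100  96  93  95  93  93
148 146 146 153 145 140 125 121 119 124 112 103  94  97  92  89  90  90  89  91  92  94  97 101 103 102 100  96  93
```

The tongs hold the roll at about 0.20 m, clear of everything and steady.

```bash
python3 -c "
from station import bot
print(bot.hand_in())"
```

```text
the job is handed in; nothing more can be done
None
```

I slid the shutter to its left stop and brought the roll out with the tongs, holding it still about 0.20 m above the worktop; the job is handed in, but no verdict came back.

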